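Stack two lintel panels and set the straightedge against them

TASK

The panels of the puppet stage are to be marked off as a pair: take the painted weights off the green panel and return each to the tray slot of its own colour, then lay the cork separator sheet on the green panel and the red panel on top of it, gilt side up, with all edges even. Last, lay the straightedge flat on the bench with its blue-lined working edge flush along the whole front edge (robot's side) of the green panel, about centred on it. Leave the paints, tools, mug and puppet head where they are.

Things in the scene. Friction and masses are not known exactly. Their poses are not given: they have to be found in the camera images.
- panel1: green lacquered lintel panel with gilt border, 56 (x) x 180 (y) x 12 (z) mm, fixed to the bench (two brass stops 9 mm tall stand behind its back edge). Origin: centre of its underside. Its -x face is the front edge (towards the robot, with a white line), 28 mm from the origin; top face at z = 12 mm
- panel2: loose red lacquered lintel panel with gilt border, 56 (x) x 180 (y) x 12 (z) mm, 90 g, starts flat on the bench, gilt side up. Origin: centre of its underside
- sheet: loose cork separator sheet, stiff, 56 (x) x 180 (y) x 6 (z) mm, 40 g, starts lying on the rack. Origin: centre of its underside
- rack: two dark wooden battens fixed to the bench, each 90 (x) x 20 (y) x 14 (z) mm, at y = +60 and -60 mm; under the sheet's middle there is free space. Origin: on the bench midway between them
- straightedge: steel straightedge, 50 (x) x 240 (y) x 8 (z) mm, lying flat, 350 g, with a wooden grip bar on top: 16 mm thick (x) x 90 mm long (y), standing from z = 8 to z = 58 mm, its middle at x = -8 mm, y = 0. Its working edge, the long edge marked with a blue line, is its +x face at x = +25 mm. Origin: centre of its underside
- edge_left (a point): point on the straightedge's working edge, 80 mm towards +y of its middle, 4 mm above its underside
- edge_right (a point): point on the straightedge's working edge, 80 mm towards -y of its middle, 4 mm above its underside
- tray: dark board 260 (x) x 75 (y) x 6 (z) mm fixed to the bench; it carries the five slots in a row along x, 50 mm apart. Origin: centre of its underside
- w_red: red painted iron block weight, 28 x 28 x 40 (z) mm, 0.24 kg, starts upright on the green panel; may be absent. Origin: its centre
- slot_red: the red weight's storage slot: open square wooden compartment, 42 x 42 mm inside, floor 3 mm and rim 14 mm above its origin, with a red floor and red label tabs on its two long-side walls. Origin: centre of its underside, 6 mm above the bench
- w_blue: blue painted iron block weight, 28 x 28 x 40 (z) mm, 0.24 kg, starts upright on the green panel; may be absent. Origin: its centre
- slot_blue: the blue weight's storage slot: open square wooden compartment, 42 x 42 mm inside, floor 3 mm and rim 14 mm above its origin, with a blue floor and blue label tabs on its two long-side walls. Origin: centre of its underside, 6 mm above the bench
- w_white: white painted iron block weight, 28 x 28 x 40 (z) mm, 0.24 kg, starts upright on the green panel; may be absent. Origin: its centre
- slot_white: the white weight's storage slot: open square wooden compartment, 42 x 42 mm inside, floor 3 mm and rim 14 mm above its origin, with a white floor and white label tabs on its two long-side walls. Origin: centre of its underside, 6 mm above the bench
- w_yellow: yellow painted iron block weight, 28 x 28 x 40 (z) mm, 0.24 kg, starts upright on the green panel; may be absent. Origin: its centre
- slot_yellow: the yellow weight's storage slot: open square wooden compartment, 42 x 42 mm inside, floor 3 mm and rim 14 mm above its origin, with a yellow floor and yellow label tabs on its two long-side walls. Origin: centre of its underside, 6 mm above the bench
- w_black: black painted iron block weight, 28 x 28 x 40 (z) mm, 0.24 kg, starts upright on the green panel; may be absent. Origin: its centre
- slot_black: the black weight's storage slot: open square wooden compartment, 42 x 42 mm inside, floor 3 mm and rim 14 mm above its origin, with a black floor and black label tabs on its two long-side walls. Origin: centre of its underside, 6 mm above the bench
- puppet_head: bystander: carved puppet head with black hair on a small round stand, 76 mm tall; origin under its centre
- paint_pot: bystander: small paint pot with red cap, 38 mm across, 34 mm tall; origin under its centre
- paint_jar: bystander: paint jar with blue cap, 44 mm across, 60 mm tall; origin under its centre
- mallet: bystander: wooden carver's mallet lying down, handle 200 mm, dark head 70 x 100 mm, 70 mm tall; origin under it near the head
- chisel: bystander: hand tool 180 mm long lying on the bench; origin under its middle
- mug: bystander: blue mug, 72 mm across, 85 mm tall; origin under its centre
There are look-alikes about, which are no part of the job. Leave any orange look-alike of the straightedge alone. What is shaped like the w_white but purple is not meant.

How it is judged:
By the outcome, as a careful person would: the job done as asked, in the order asked, and still so for the second after the job is handed in, with the robot touching nothing.
Of w_red, w_blue, w_white, w_yellow, w_black only 3 to 5 are there at a start; the rules pass over those that are not, and their reading is None.
At some moment in a run one of straightedge may be knocked a few centimetres aside while the robot is not near it.
Once in a run the grip may slacken for a moment while it holds something.
It also fails if it takes over 210 s, if anything falls off the work surface, if the arm or the gripper's body presses on something with over 40 N, if the wrist force passes 120 N, or if a joint passes its speed limit or range.

ROBOT

A 6-joint arm with a two-finger parallel gripper is mounted at the origin on the work surface. World frame = base frame: x ahead of the robot, y to its left, z up, the work surface at z = 0. Lengths are in mm, angles in rad, forces in N, time in s.
With the tool pointing down it reaches from about 300 to 775 mm from the base axis. Payload 14.6 kg.
Tool frame: the origin (TCP) lies at the very end of the fingers, on their centre line; the grasp point (between the pads) lies 19 mm behind it; z points along the fingers, y is the line along which they close (so a half turn about z gives the same grasp; the last joint's range is limited). The gripper opens to 94 mm and grips with 3 to 60 N. Pads are 16 mm wide; open, the fingers measure 119 mm over their backs; the gripper's body (75 mm by 177 mm) begins 78 mm behind the grasp point.
Start: joints at [-1.315, 0.3, 1.521, -0, 1.321, -0.067], TCP at [174.466, -521.585, 205.446] pointing down, gripper open.
Joint ranges: [-3.03, 3.03], [-0.79, 2.21], [0.23, 2.52], [-1.04, 4.18], [0, 3.07], [-2.55, 2.55]. Speed limits (rad/s): [2.22, 2.22, 2.57, 3.14, 3.14, 3.14].

INTERFACE

Orientations are given as [roll, pitch, yaw] about the fixed x, y, z axes, in that order (R = Rz(yaw) Ry(pitch) Rx(roll)).
In Python, from cell import manip gives the robot as it stands.
- The arm moves only by the tool servo_tool, never from a script. Its argument "rows" is a list of rows, each a list of 7 numbers: the turn, a rotation vector about the world's x, y, z in degrees, then the shift along the world's x, y, z in mm, then the closure, from 0 (fully open) to 1 (shut). In form: [[rx, ry, rz, dx, dy, dz, fingers], ...]. A call has 1 to 20 rows; each row shifts and turns the commanded pose from where the row before left it; what a row does not reach is not made up. A row lasts 1/8 s, in which the tool goes at most 62.5 mm and 10.7 degrees, less where a joint would pass 70% of its speed; a pose out of reach is approached as far as the arm can. A call with a gripper value outside its range is refused whole. The fingers move at their own pace and stop on an object; "grip_force" is the grip in N (left out, the last holds). Time passes only in rows, so rows that do not move let the fingers close. It gives the time, the measured TCP pose, the force, the opening and the grip force at its end, in the units of the state.
- manip.read_state(): the state, without advancing time (a new reading comes with each control period).
- manip.camera(name): name is "scene" or "side" or "wrist"; returns the picture (420x560x3 uint8, red, green, blue); there is no depth.
- manip.camera_info(name): a dict with "fx", "fy", "cx", "cy" (pixels), "position" and "rotation" of the camera in the world; the wrist camera has in their place "T_tool_cam" (4x4, takes a point from camera to tool coordinates, whose origin is the TCP and whose axes are the flange's). Camera axes: x right, y down, z forward; pixel columns grow to the right and rows downward; lengths in mm; the calibration is good to about 2 mm. A picture is of the moment at which its call begins: read the wrist's pose just before it. camera_info takes no time and is no camera call.
- manip.sign_off(): hands the job in; it is judged then, once.
The state is a dict: "clock": time; "joints": joint angles; "qd": joint speeds; "effort": joint torques, N m; "eef_pos": TCP position; "eef_rot": TCP orientation; "wrist_force": force on the tool from outside, world axes, zero at the start; "moment": the same for the moment, N m; "finger_gap": finger opening in mm; "finger_force": force on a finger pad.
Only numpy, scipy, OpenCV 4.12 (cv2) and the standard library are available. Lean on these libraries where they do the work, as an engineer would, in place of code of your own. Each camera call takes 0.05 s, during which the arm holds its last target. There are 200 camera calls.

## Working session

There is one attempt and no reset: what is moved stays moved. The work goes in short steps, Python scripts to look and compute and a tool call to move; the robot and the scene stay as the last step left them, time stands still between calls to the robot, and variables do not carry over. Pictures are saved under pics/ and viewed, at most 14 in all, crops included, and the job is handed in when it is done.

Besides the shell and the picture viewer there is one more tool, called as name(argument=value, ...), one argument or row to a line, values as JSON. servo_tool: Moves the arm, as the interface text tells. Its arguments: {"type":"object","properties":{"rows":{"type":"array","items":{"type":"array","items":{"type":"number"}}},"grip_force":{"type":"number"}},"required":["rows"]}

```bash
mkdir -p pics; cat > h.py <<'E'
import numpy as np, cv2
from cell import manip
from scipy.spatial.transform import Rotation as R
def cam(name):
    i=manip.camera_info(name)
    if name=="wrist":
        s=manip.read_state(); T=np.eye(4); T[:3,:3]=R.from_euler('xyz',s["eef_rot"]).as_matrix(); T[:3,3]=s["eef_pos"]
        C=T@np.array(i["T_tool_cam"]); i["position"]=C[:3,3]; i["rotation"]=C[:3,:3]
    return i
def snap(name,fn=None):
    i=cam(name); im=np.array(manip.camera(name))
    if fn: cv2.imwrite(fn,im[:,:,::-1])
    return im,i
def ray(i,uv,z):
    uv=np.atleast_2d(uv).astype(float)
    d=np.c_[(uv[:,0]-i["cx"])/i["fx"],(uv[:,1]-i["cy"])/i["fy"],np.ones(len(uv))]@np.array(i["rotation"]).T
    p=np.array(i["position"]); return p+d*((z-p[2])/d[:,2])[:,None]
def proj(i,P):
    q=(np.atleast_2d(P)-np.array(i["position"]))@np.array(i["rotation"])
    return np.c_[i["fx"]*q[:,0]/q[:,2]+i["cx"],i["fy"]*q[:,1]/q[:,2]+i["cy"]]
E
python3 - <<'E'
from h import *
np.set_printoptions(precision=3,suppress=True)
a,i=snap("scene","pics/scene.png"); b,j=snap("side","pics/side.png"); c,k=snap("wrist","pics/w0.png")
for q in(i,j,k): print(q)
print(manip.read_state())
E
```

```text
{'fx': 385.3157582866606, 'fy': 385.3157582866606, 'cx': 282.89108479605125, 'cy': 208.6841266942282, 'position': array([1124.767,  249.888,  949.781]), 'rotation': array([-2.516, -0.015,  2.174])}
{'fx': 397.36249795814314, 'fy': 397.36249795814314, 'cx': 288.72880918285125, 'cy': 211.69648309736974, 'position': array([ 417.013, -950.577,  812.462]), 'rotation': array([-2.284,  0.004, -0.181])}
{'fx': 376.2624998572346, 'fy': 376.2624998572346, 'cx': 275.61221847711454, 'cy': 207.67767671812737, 'T_tool_cam': array([[   0.001,   -0.97 ,   -0.243,   69.55 ],
       [   1.   ,    0.001,    0.   ,   -1.119],
       [   0.   ,   -0.243,    0.97 , -179.141],
       [   0.   ,    0.   ,    0.   ,    1.   ]]), 'position': array([ 240.037, -498.425,  384.118]), 'rotation': array([[ 0.318, -0.92 , -0.231],
       [-0.948, -0.309, -0.076],
       [-0.001,  0.243, -0.97 ]])}
{'clock': 0.15, 'joints': array([-1.315,  0.3  ,  1.521,  0.   ,  1.321, -0.067]), 'qd': array([ 0.002,  0.001, -0.002,  0.001, -0.   , -0.001]), 'effort': array([ -0.001, -53.196, -35.282,   0.071,   0.024,  -0.   ]), 'eef_pos': array([ 174.424, -521.384,  205.004]), 'eef_rot': array([-3.141, -0.   ,  0.323]), 'wrist_force': array([-0.74 , -0.101, -1.616]), 'moment': array([ 0.023,  0.007, -0.002]), 'finger_force': 0.0, 'finger_gap': 93.98759516773845}
```

View pics/scene.png

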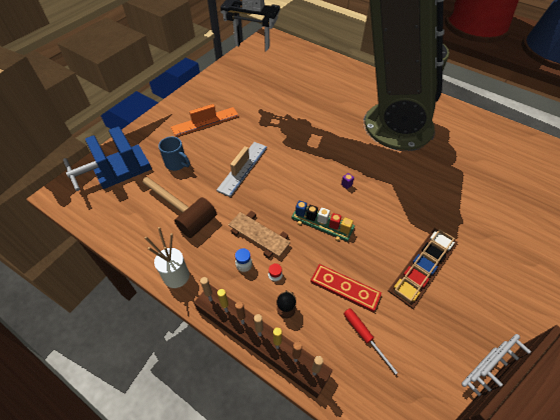

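View pics/side.png

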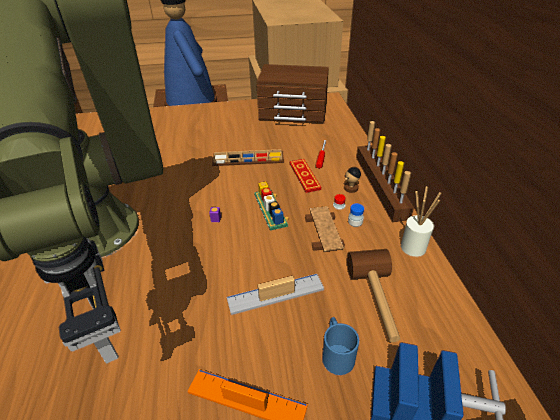

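Scene picture: five weights (blue, black, white, red, yellow) stand on the green panel at about (323,220). The tray is at (423,265), the red panel at (346,287), the sheet on its rack at (260,235) and the steel straightedge at (242,168). Candidates: the straightedge is the steel one at (242,168), since the orange one at (205,122) is a decoy. The white weight is at (323,215) on the panel, and the purple block at (348,181) is a decoy.

```bash
python3 - <<'E'
s=open('h.py').read()
s=s.replace('    return i\ndef snap','    else: i["rotation"]=R.from_euler("xyz",i["rotation"]).as_matrix()\n    return i\ndef snap',1)
open('h.py','w').write(s)
E
python3 - <<'E'
from h import *
np.set_printoptions(precision=1,suppress=True)
i=cam("scene");j=cam("side")
S=dict(panel=((323,222),(269,206),12),purple=((348,181),(215,214),20),red=((346,287),(306,175),12),sheet=((260,235),(325,228),20),se=((242,168),(276,295),8),tray=((423,267),(248,157),10),mallet=((195,217),(370,263),40),jar=((243,258),(357,210),60),pot=((275,270),(340,199),34),head=((287,300),(353,172),50))
for n,(a,b,z) in S.items(): print(n,ray(i,a,z)[0],ray(j,b,z)[0])
# enlarged crop of candidates
im=cv2.imread('pics/scene.png')
cv2.imwrite('pics/crop1.png',cv2.resize(im[90:290,190:470],None,fx=2.8,fy=2.8,interpolation=cv2.INTER_CUBIC))
E
```

```text
panel [530.7   1.2  12. ] [524.8  -1.   12. ]
purple [356.8 -12.6  20. ] [357.3 -17.5  20. ]
red [672.1 156.9  12. ] [674.  139.9  12. ]
sheet [ 676.8 -120.    20. ] [ 669.6 -139.3   20. ]
se [ 498.6 -325.5    8. ] [ 493. -341.    8.]
tray [498.8 300.7  10. ] [489.3 293.1  10. ]
mallet [ 744.6 -299.8   40. ] [ 744.6 -309.4   40. ]
jar [778.1 -98.4  60. ] [ 767.1 -123.3   60. ]
pot [747.8 -17.8  34. ] [743.6 -34.5  34. ]
head [804.1  58.2  50. ] [818.4  75.8  50. ]
```

View pics/crop1.png

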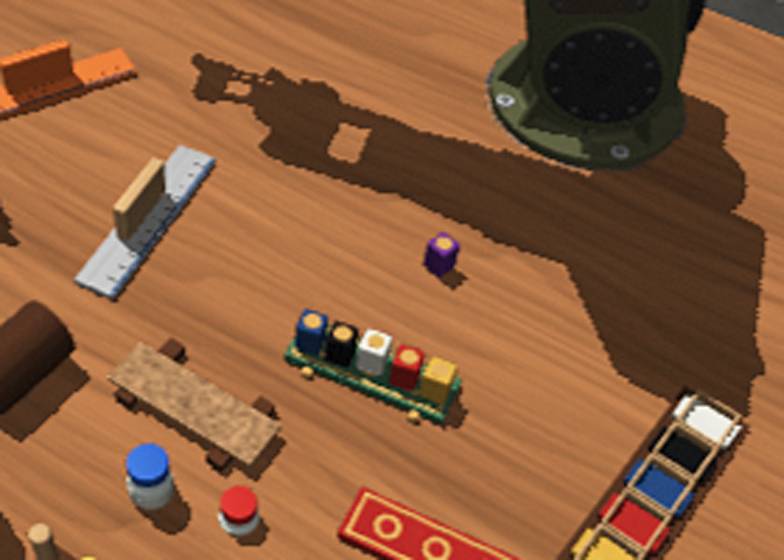

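The enlarged crop confirms it. The weights on the panel, left to right, are blue, black, white, red and yellow, and the purple one stands apart. The steel straightedge is the grey one with the blue line. Next I move to an overview with the wrist camera.

servo_tool(
  rows=[
    [0,0,5.1,22,42,16,0],
    [0,0,5.1,22,42,16,0],
    [0,0,5.1,22,42,16,0],
    [0,0,5.1,22,42,16,0],
    [0,0,5.1,22,42,16,0],
    [0,0,5.1,22,42,16,0],
    [0,0,5.1,22,42,16,0],
    [0,0,5.1,22,42,16,0],
    [0,0,5.1,22,42,16,0],
    [0,0,5.1,22,42,16,0],
    [0,0,5.1,22,42,16,0],
    [0,0,5.1,22,42,16,0],
    [0,0,5.1,22,42,16,0],
    [0,0,5.2,22,42,16,0],
    [0,0,0,0,0,0,0],
    [0,0,0,0,0,0,0],
  ],
)

```text
clock: 2.15
eef_pos: [482.3, 66.1, 428.9]
eef_rot: [-3.141, 0.0, 1.57]
wrist_force: [-0.0, -0.0, -0.6]
finger_gap: 94.2
finger_force: 0.0
```

```bash
python3 - <<'E'
from h import *
np.set_printoptions(precision=1,suppress=True)
s=manip.read_state(); print(s["eef_pos"],np.degrees(s["eef_rot"]),s["clock"])
im,i=snap("wrist","pics/w1.png"); import pickle; pickle.dump(i,open("w1.pkl","wb"))
cv2.imwrite("pics/w1b.png",cv2.resize(im[:,:,::-1],(784,588),interpolation=cv2.INTER_CUBIC))
E
```

```text
[482.3  66.1 428.9] [-180.    0.   90.] 2.15
```

View pics/w1b.png

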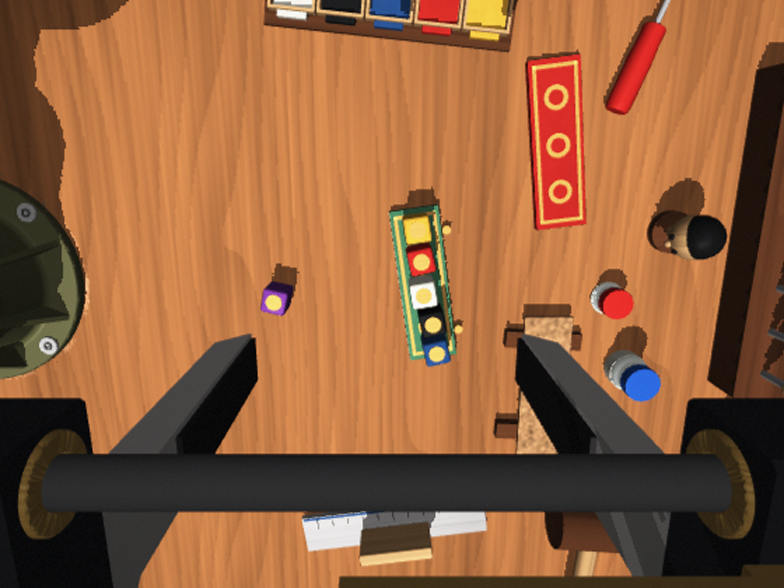

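The wrist picture (784 px version) shows the weight tops running from yellow (418,230) down to blue (437,354). The red panel is at (557,140), the sheet at (548,380) and the purple decoy at (275,301). The tray is cut off at the top, so I shift towards +y.

servo_tool(
  rows=[
    [0,0,0,0,40,0,0],
    [0,0,0,0,40,0,0],
    [0,0,0,0,40,0,0],
    [0,0,0,0,40,0,0],
    [0,0,0,0,0,0,0],
    [0,0,0,0,0,0,0],
  ],
)

```text
clock: 2.95
eef_pos: [482.5, 225.2, 429.5]
eef_rot: [3.142, 0.0, 1.569]
wrist_force: [0.2, -0.6, -0.4]
finger_gap: 94.2
finger_force: 0.0
```

```bash
cat >> h.py <<'E'
def mask(im,col):
    h=cv2.cvtColor(im,cv2.COLOR_RGB2HSV).astype(int); H,S,V=h[...,0],h[...,1],h[...,2]
    return {'red':((H<5)|(H>174))&(S>170)&(V>90),'blue':(H>100)&(H<122)&(S>130)&(V>45),'green':(H>60)&(H<95)&(S>90)&(V>25),
     'yellow':(H>20)&(H<31)&(S>150)&(V>150),'white':(S<40)&(V>170),'black':(V<45)}[col].astype(np.uint8)
def blobs(m,amin=60):
    n,l,s,c=cv2.connectedComponentsWithStats(m); return [(s[k,4],c[k],np.argwhere(l==k)[:,::-1]) for k in range(1,n) if s[k,4]>amin]
E
python3 - <<'E'
from h import *
np.set_printoptions(precision=1,suppress=True)
s=manip.read_state(); print(s["eef_pos"])
im,i=snap("wrist","pics/w2.png"); import pickle; pickle.dump(i,open("w2.pkl","wb"))
for c in('red','blue','green','yellow','white','black'):
    for a,cc,p in blobs(mask(im,c)):
        r=cv2.minAreaRect(p.astype(np.float32)); print(c,a,cc,ray(i,r[0],12)[0][:2],r[1],r[2])
cv2.imwrite("pics/w2b.png",cv2.resize(im[:,:,::-1],(784,588),interpolation=cv2.INTER_CUBIC))
i=pickle.load(open("w1.pkl","rb"))
for n,p in dict(yel=(418,230),red=(421,262),wh=(424,296),bla=(433,325),blu=(437,354)).items(): print(n,ray(i,np.array(p)/1.4,52)[0])
E
```

```text
[482.5 225.2 429.5]
red 85 [313.   96.5] [538.2 321.3] (20.298757553100586, 4.079652309417725) 5.710593223571777
red 703 [310.6 115. ] [535.5 293.8] (26.223539352416992, 26.95633316040039) 6.009006023406982
red 905 [441.7 157.3] [744.4 229.5] (15.20526123046875, 59.92662048339844) 26.56505012512207
red 71 [308.5 133.4] [532.5 266.2] (19.32552146911621, 3.533808946609497) 6.34019136428833
red 482 [386.8 185.8] [665.7 158. ] (105.32527923583984, 35.635746002197266) 87.61405944824219
red 1434 [390.3 197.4] [667.5 156.3] (93.132568359375, 24.448488235473633) 87.27368927001953
red 63 [388.9 174.7] [662.7 200.8] (8.0, 8.0) 90.0
red 156 [298.8 282.9] [521.   12.5] (15.689291000366211, 16.86598777770996) 78.69007110595703
blue 67 [279.9  93. ] [488.  326.4] (18.331636428833008, 3.423377752304077) 6.34019136428833
blue 670 [278.4 111.7] [485.6 298.9] (25.37344741821289, 26.26898193359375) 5.710593223571777
green 231 [290.4 262.1] [522.1  15.6] (78.6109390258789, 32.23491287231445) 81.17961883544922
green 173 [309.2 283.7] [538.5   8.5] (71.83518981933594, 3.828207492828369) 82.23483276367188

[... 716 characters left out ...]
0883789, 16.439897537231445) 80.53767395019531
black 71 [247.6  89.7] [438.2 331.4] (20.098541259765625, 3.423377752304077) 6.34019136428833
black 676 [245.9 108.7] [435.6 303.7] (26.26898193359375, 26.567493438720703) 5.710592269897461
black 30624 [281.2 323.5] [488.    4.2] (255.04864501953125, 563.5965576171875) 88.97924041748047
black 93 [459.7 249.6] [791.9  72.5] (9.599998474121094, 25.799997329711914) 53.13010025024414
black 592 [488. 270.] [844.4  36.6] (25.691213607788086, 28.044607162475586) 11.309932708740234
black 69 [356.2 378.8] [ 630.5 -182. ] (9.0, 15.0) 90.0
yel [514.8  64.2  52. ]
red [518.5  29.8  52. ]
wh [522.4  -7.9  52. ]
bla [533.  -41.1  52. ]
blu [538.2 -75.1  52. ]
```

View pics/w2b.png

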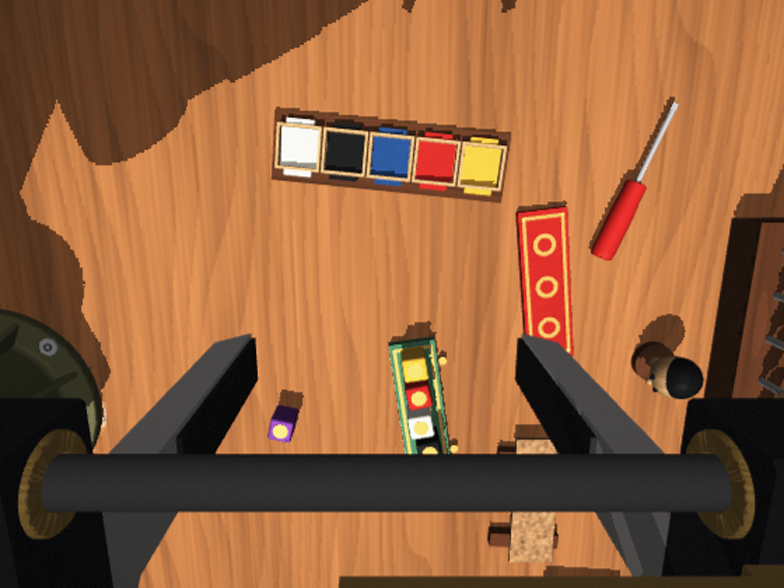

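Slot centres in world mm: white (386,310), black (436,304), blue (486,299), red (535.5,294), yellow (585,290). Yellow weight first.

servo_tool(
  rows=[
    [0,0,1.4,5.4,-27,-53,0],
    [0,0,1.4,5.4,-27,-53,0],
    [0,0,1.4,5.4,-27,-53,0],
    [0,0,1.4,5.4,-27,-53,0],
    [0,0,1.4,5.4,-27,-53,0],
    [0,0,1,5.5,-26,-53,0.2],
    [0,0,0,0,0,-28,0.3],
    [0,0,0,0,0,-28,0.3],
    [0,0,0,0,0,-28,0.3],
    [0,0,0,0,0,0,0.3],
    [0,0,0,0,0,0,1],
    [0,0,0,0,0,0,1],
    [0,0,0,0,0,0,1],
    [0,0,0,0,0,0,1],
    [0,0,0,0,0,0,1],
  ],
  grip_force=40,
)

```text
clock: 4.88
eef_pos: [515.1, 65.5, 27.8]
eef_rot: [3.141, 0.0, 1.71]
wrist_force: [-1.7, -0.2, 5.5]
finger_gap: 27.3
finger_force: 40.0
```

servo_tool(
  rows=[
    [0,0,0,0,0,25,1],
    [0,0,0,0,0,25,1],
    [0,0,9.5,8.7,28,25,1],
    [0,0,9.5,8.7,28,0,1],
    [0,0,9.5,8.7,28,0,1],
    [0,0,9.5,8.7,28,0,1],
    [0,0,9.5,8.8,28,0,1],
    [0,0,9.5,8.8,28,0,1],
    [0,0,9.5,8.8,28.2,0,1],
    [0,0,9.5,8.8,28.3,0,1],
    [0,0,0,0,0,0,1],
    [0,0,0,0,0,-25,1],
    [0,0,0,0,0,-25,1],
    [0,0,0,0,0,-15,1],
    [0,0,0,0,0,-8,1],
    [0,0,0,0,0,-3,1],
    [0,0,0,0,0,0,1],
  ],
)

```text
clock: 7.0
eef_pos: [585.2, 290.0, 27.0]
eef_rot: [3.141, 0.001, 3.037]
wrist_force: [-0.3, -0.7, -2.6]
finger_gap: 28.0
finger_force: 40.0
```

servo_tool(
  rows=[
    [0,0,0,0,0,-2,1],
    [0,0,0,0,0,0,0.4],
    [0,0,0,0,0,0,0.4],
    [0,0,0,0,0,25,0.4],
    [0,0,0,0,0,25,0.4],
    [0,0,0,0,0,25,0.4],
    [0,0,-8.4,-7.4,-28.9,0,0.3],
    [0,0,-8.4,-7.4,-28.9,0,0.3],
    [0,0,-8.4,-7.4,-28.9,0,0.3],
    [0,0,-8.4,-7.4,-28.9,0,0.3],
    [0,0,-8.5,-7.4,-28.9,0,0.3],
    [0,0,-8.5,-7.4,-28.9,0,0.3],
    [0,0,-8.5,-7.4,-28.9,0,0.3],
    [0,0,-8.5,-7.4,-28.9,0,0.3],
    [0,0,-8.4,-7.4,-28.9,0,0.3],
    [0,0,0,0,0,-25,0.3],
    [0,0,0,0,0,-25,0.3],
    [0,0,0,0,0,-23,0.3],
    [0,0,0,0,0,0,0.3],
  ],
)

```text
clock: 9.38
eef_pos: [517.7, 29.8, 25.6]
eef_rot: [-3.139, -0.0, 1.71]
wrist_force: [-0.5, 0.1, -0.4]
finger_gap: 65.9
finger_force: 0.0
```

servo_tool(
  rows=[
    [0,0,0,0,0,0,1],
    [0,0,0,0,0,0,1],
    [0,0,0,0,0,0,1],
    [0,0,0,0,0,25,1],
    [0,0,0,0,0,25,1],
    [0,0,8.4,2,29.3,25,1],
    [0,0,8.4,2,29.3,0,1],
    [0,0,8.4,2,29.3,0,1],
    [0,0,8.4,2,29.3,0,1],
    [0,0,8.5,2,29.4,0,1],
    [0,0,8.5,2,29.4,0,1],
    [0,0,8.5,2,29.4,0,1],
    [0,0,8.5,2,29.4,0,1],
    [0,0,8.4,1.8,29.4,0,1],
    [0,0,0,0,0,0,1],
    [0,0,0,0,0,-25,1],
    [0,0,0,0,0,-25,1],
    [0,0,0,0,0,-17,1],
    [0,0,0,0,0,-8,1],
    [0,0,0,0,0,-1,1],
  ],
)

```text
clock: 11.88
eef_pos: [536.3, 293.8, 25.5]
eef_rot: [-3.142, 0.0, 3.036]
wrist_force: [0.0, 0.2, 0.0]
finger_gap: 0.5
finger_force: 0.0
```

Lost the red weight, so I look.

```bash
python3 - <<'E'
from h import *
a,i=snap("scene");b,j=snap("side")
A=cv2.resize(a[180:320,260:480],(660,420)); 
B=cv2.resize(b[140:240,180:340],(672,420))[:150]
cv2.imwrite("pics/c2.png",np.vstack([A,cv2.resize(b[145:235,190:330],(660,424))])[:600,:,::-1][:, :])
E
```

```text
(no output)
```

View pics/c2.png

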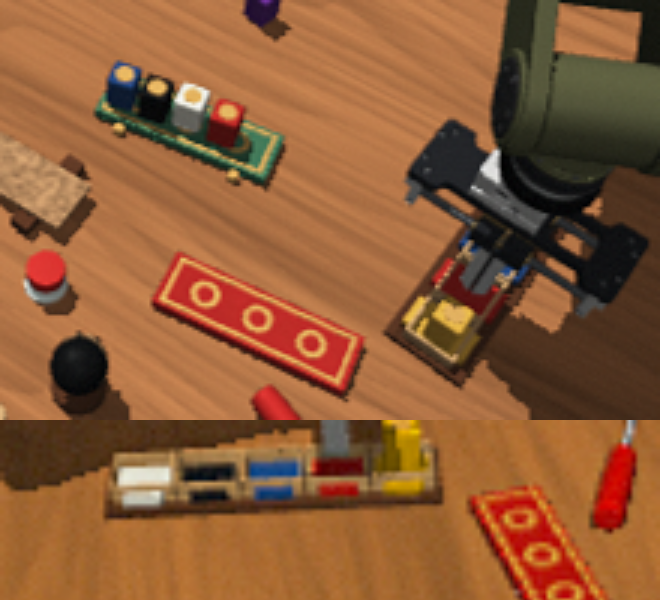

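Red still stands on the panel, because the fingers had not closed in time. The yellow weight is in its slot. I go back with a longer close.

servo_tool(
  rows=[
    [0,0,0,0,0,37,0.3],
    [0,0,0,0,0,37,0.3],
    [0,0,-8.4,-2,-29.3,0,0.3],
    [0,0,-8.4,-2,-29.3,0,0.3],
    [0,0,-8.4,-2,-29.3,0,0.3],
    [0,0,-8.4,-2,-29.3,0,0.3],
    [0,0,-8.5,-2,-29.3,0,0.3],
    [0,0,-8.5,-2,-29.3,0,0.3],
    [0,0,-8.5,-2,-29.3,0,0.3],
    [0,0,-8.5,-2,-29.3,0,0.3],
    [0,0,-8.4,-2.3,-29.4,0,0.3],
    [0,0,0,0,0,-25,0.3],
    [0,0,0,0,0,-25,0.3],
    [0,0,0,0,0,-23,0.3],
    [0,0,0,0,0,0,0.3],
    [0,0,0,0,0,0,1],
    [0,0,0,0,0,0,1],
    [0,0,0,0,0,0,1],
    [0,0,0,0,0,0,1],
    [0,0,0,0,0,0,1],
  ],
  grip_force=40,
)

```text
clock: 14.48
eef_pos: [518.1, 30.2, 26.8]
eef_rot: [3.141, 0.0, 1.71]
wrist_force: [-0.2, -0.4, 3.5]
finger_gap: 27.7
finger_force: 39.8
```

servo_tool(
  rows=[
    [0,0,0,0,0,25,1],
    [0,0,0,0,0,25,1],
    [0,0,8.4,2,29.3,25,1],
    [0,0,8.4,2,29.3,0,1],
    [0,0,8.4,2,29.3,0,1],
    [0,0,8.4,2,29.3,0,1],
    [0,0,8.5,2,29.3,0,1],
    [0,0,8.5,2,29.3,0,1],
    [0,0,8.5,2,29.3,0,1],
    [0,0,8.5,2,29.3,0,1],
    [0,0,8.4,1.4,29.4,0,1],
    [0,0,0,0,0,0,1],
    [0,0,0,0,0,-25,1],
    [0,0,0,0,0,-25,1],
    [0,0,0,0,0,-17,1],
    [0,0,0,0,0,-8,1],
    [0,0,0,0,0,-3,1],
    [0,0,0,0,0,0,1],
  ],
)

```text
clock: 16.73
eef_pos: [535.7, 294.1, 24.2]
eef_rot: [3.141, 0.001, 3.036]
wrist_force: [-0.3, 0.3, -2.2]
finger_gap: 27.7
finger_force: 39.9
```

servo_tool(
  rows=[
    [0,0,0,0,0,0,0.4],
    [0,0,0,0,0,0,0.4],
    [0,0,0,0,0,38,0.4],
    [0,0,0,0,0,38,0.4],
    [0,0,-7.6,-1.3,-30.2,0,0.4],
    [0,0,-7.6,-1.3,-30.2,0,0.4],
    [0,0,-7.6,-1.3,-30.2,0,0.4],
    [0,0,-7.6,-1.3,-30.2,0,0.4],
    [0,0,-7.6,-1.3,-30.2,0,0.4],
    [0,0,-7.6,-1.3,-30.2,0,0.4],
    [0,0,-7.6,-1.3,-30.2,0,0.4],
    [0,0,-7.6,-1.3,-30.2,0,0.4],
    [0,0,-7.6,-1.3,-30.2,0,0.4],
    [0,0,-7.6,-1.3,-30.2,0,0.4],
    [0,0,0,0,0,-38,0.4],
    [0,0,0,0,0,-36,0.4],
    [0,0,0,0,0,0,0.4],
  ],
)

```text
clock: 18.85
eef_pos: [521.1, -7.9, 23.9]
eef_rot: [-3.138, -0.001, 1.71]
wrist_force: [-0.5, -0.5, 1.2]
finger_gap: 56.5
finger_force: 0.0
```

servo_tool(
  rows=[
    [0,0,0,0,0,0,1],
    [0,0,0,0,0,0,1],
    [0,0,0,0,0,0,1],
    [0,0,0,0,0,0,1],
    [0,0,0,0,0,0,1],
  ],
)

```text
clock: 19.48
eef_pos: [522.7, -8.0, 26.4]
eef_rot: [3.14, 0.0, 1.71]
wrist_force: [-2.2, -0.4, 7.1]
finger_gap: 27.8
finger_force: 39.6
```

servo_tool(
  rows=[
    [0,0,0,0,0,25,1],
    [0,0,0,0,0,25,1],
    [0,0,6.9,-12.4,28.9,25,1],
    [0,0,6.9,-12.4,28.9,0,1],
    [0,0,6.9,-12.4,28.9,0,1],
    [0,0,6.9,-12.4,28.9,0,1],
    [0,0,6.9,-12.4,28.9,0,1],
    [0,0,6.9,-12.4,28.9,0,1],
    [0,0,6.9,-12.4,28.9,0,1],
    [0,0,6.9,-12.4,28.9,0,1],
    [0,0,6.9,-12.4,28.9,0,1],
    [0,0,6.9,-12.4,28.9,0,1],
    [0,0,7,-12.5,29,0,1],
    [0,0,0,0,0,0,1],
    [0,0,0,0,0,-25,1],
    [0,0,0,0,0,-25,1],
    [0,0,0,0,0,-17,1],
    [0,0,0,0,0,-7,1],
    [0,0,0,0,0,-3,1],
    [0,0,0,0,0,0,1],
  ],
)

```text
clock: 21.98
eef_pos: [386.0, 310.1, 23.9]
eef_rot: [3.141, 0.0, 3.037]
wrist_force: [0.4, -1.3, -2.4]
finger_gap: 27.6
finger_force: 39.6
```

servo_tool(
  rows=[
    [0,0,0,0,0,0,0.4],
    [0,0,0,0,0,0,0.4],
    [0,0,0,0,0,38,0.4],
    [0,0,0,0,0,38,0.4],
    [0,0,-6.9,13.4,-31.9,0,0.4],
    [0,0,-6.9,13.4,-31.9,0,0.4],
    [0,0,-6.9,13.4,-31.9,0,0.4],
    [0,0,-6.9,13.4,-31.9,0,0.4],
    [0,0,-6.9,13.4,-31.9,0,0.4],
    [0,0,-6.9,13.4,-31.9,0,0.4],
    [0,0,-6.9,13.4,-31.9,0,0.4],
    [0,0,-6.9,13.4,-31.9,0,0.4],
    [0,0,-6.9,13.4,-31.9,0,0.4],
    [0,0,-6.9,13.4,-31.9,0,0.4],
    [0,0,-7,13,-32.1,0,0.4],
    [0,0,0,0,0,-38,0.4],
    [0,0,0,0,0,-35.5,0.4],
    [0,0,0,0,0,0,0.4],
  ],
)

```text
clock: 24.22
eef_pos: [531.5, -40.9, 24.3]
eef_rot: [-3.138, -0.001, 1.71]
wrist_force: [0.2, -0.6, -0.1]
finger_gap: 56.2
finger_force: 0.0
```

servo_tool(
  rows=[
    [0,0,0,0,0,0,1],
    [0,0,0,0,0,0,1],
    [0,0,0,0,0,0,1],
    [0,0,0,0,0,0,1],
    [0,0,0,0,0,0,1],
  ],
)

```text
clock: 24.85
eef_pos: [533.3, -41.1, 26.9]
eef_rot: [3.14, 0.0, 1.71]
wrist_force: [-2.1, 0.5, 6.3]
finger_gap: 28.2
finger_force: 38.6
```

servo_tool(
  rows=[
    [0,0,0,0,0,25,1],
    [0,0,0,0,0,25,1],
    [0,0,6.9,-8.9,31.4,25,1],
    [0,0,6.9,-8.9,31.4,0,1],
    [0,0,6.9,-8.9,31.4,0,1],
    [0,0,6.9,-8.9,31.4,0,1],
    [0,0,6.9,-8.9,31.4,0,1],
    [0,0,6.9,-8.9,31.4,0,1],
    [0,0,6.9,-8.8,31.4,0,1],
    [0,0,6.9,-8.8,31.4,0,1],
    [0,0,6.9,-8.8,31.4,0,1],
    [0,0,6.9,-8.8,31.4,0,1],
    [0,0,7,-8.7,31.1,0,1],
    [0,0,0,0,0,0,1],
    [0,0,0,0,0,-25,1],
    [0,0,0,0,0,-25,1],
    [0,0,0,0,0,-17,1],
    [0,0,0,0,0,-7,1],
    [0,0,0,0,0,-3.5,1],
    [0,0,0,0,0,0,1],
  ],
)

```text
clock: 27.35
eef_pos: [435.8, 304.2, 24.1]
eef_rot: [3.141, 0.001, 3.037]
wrist_force: [0.1, 0.2, -1.8]
finger_gap: 28.4
finger_force: 38.6
```

servo_tool(
  rows=[
    [0,0,0,0,0,0,0.4],
    [0,0,0,0,0,0,0.4],
    [0,0,0,0,0,38,0.4],
    [0,0,0,0,0,38,0.4],
    [0,0,-6.3,8.6,-31.6,0,0.4],
    [0,0,-6.3,8.6,-31.6,0,0.4],
    [0,0,-6.3,8.6,-31.6,0,0.4],
    [0,0,-6.3,8.6,-31.6,0,0.4],
    [0,0,-6.3,8.6,-31.6,0,0.4],
    [0,0,-6.3,8.6,-31.6,0,0.4],
    [0,0,-6.3,8.6,-31.6,0,0.4],
    [0,0,-6.3,8.6,-31.6,0,0.4],
    [0,0,-6.3,8.5,-31.6,0,0.4],
    [0,0,-6.3,8.5,-31.6,0,0.4],
    [0,0,-6.5,8.5,-31.6,0,0.4],
    [0,0,-6.5,8.5,-31.6,0,0.4],
    [0,0,0,0,0,-38,0.4],
    [0,0,0,0,0,-35.5,0.4],
    [0,0,0,0,0,0,0.4],
  ],
)

```text
clock: 29.72
eef_pos: [537.0, -75.0, 24.3]
eef_rot: [-3.138, -0.001, 1.71]
wrist_force: [0.1, -0.9, 0.6]
finger_gap: 56.3
finger_force: 0.0
```

servo_tool(
  rows=[
    [0,0,0,0,0,0,1],
    [0,0,0,0,0,0,1],
    [0,0,0,0,0,0,1],
    [0,0,0,0,0,0,1],
    [0,0,0,0,0,0,1],
  ],
)

```text
clock: 30.35
eef_pos: [538.7, -75.3, 26.9]
eef_rot: [3.14, 0.0, 1.71]
wrist_force: [-0.9, 1.5, 7.7]
finger_gap: 28.4
finger_force: 38.5
```

servo_tool(
  rows=[
    [0,0,0,0,0,25,1],
    [0,0,0,0,0,25,1],
    [0,0,6.3,-4.4,31.2,25,1],
    [0,0,6.3,-4.4,31.2,0,1],
    [0,0,6.3,-4.4,31.2,0,1],
    [0,0,6.3,-4.4,31.2,0,1],
    [0,0,6.3,-4.4,31.2,0,1],
    [0,0,6.3,-4.4,31.2,0,1],
    [0,0,6.3,-4.4,31.2,0,1],
    [0,0,6.3,-4.4,31.2,0,1],
    [0,0,6.3,-4.4,31.2,0,1],
    [0,0,6.3,-4.4,31.2,0,1],
    [0,0,6.5,-4.4,31.2,0,1],
    [0,0,6.5,-4.3,31.2,0,1],
    [0,0,0,0,0,0,1],
    [0,0,0,0,0,-25,1],
    [0,0,0,0,0,-25,1],
    [0,0,0,0,0,-19,1],
    [0,0,0,0,0,-8.5,1],
    [0,0,0,0,0,0,1],
  ],
)

```text
clock: 32.85
eef_pos: [486.0, 299.1, 23.9]
eef_rot: [3.141, 0.001, 3.036]
wrist_force: [0.5, -0.7, -2.5]
finger_gap: 27.9
finger_force: 39.9
```

servo_tool(
  rows=[
    [0,0,0,0,0,0,0.4],
    [0,0,0,0,0,0,0.4],
    [0,0,0,0,0,38,0.4],
    [0,0,0,0,0,38,0],
    [0,0,-6.3,9.5,-33.3,25,0],
    [0,0,-6.3,9.5,-33.3,25,0],
    [0,0,-6.3,9.5,-33.3,25,0],
    [0,0,-6.3,9.5,-33.3,25,0],
    [0,0,-6.3,9.5,-33.3,25,0],
    [0,0,-6.3,9.5,-33.3,25,0],
    [0,0,-6.3,9.5,-33.3,25,0],
    [0,0,-6.3,9.5,-33.3,25,0],
    [0,0,-6.3,9.5,-33.3,25,0],
    [0,0,-6.3,9.5,-33.3,25,0],
    [0,0,-6.5,9.5,-33.3,25,0],
    [0,0,-6.5,9.5,-33.3,25,0],
    [0,0,0,0,0,0,0],
    [0,0,0,0,0,0,0],
    [0,0,0,0,0,0,0],
  ],
)

```text
clock: 35.22
eef_pos: [599.4, -99.4, 398.9]
eef_rot: [-3.141, -0.0, 1.712]
wrist_force: [-0.2, 0.5, 0.4]
finger_gap: 94.0
finger_force: 0.0
```

```bash
python3 - <<'E'
from h import *
import pickle
np.set_printoptions(precision=1,suppress=True)
s=manip.read_state(); print(s["eef_pos"],np.degrees(s["eef_rot"]),s["clock"])
im,i=snap("wrist","pics/w3.png"); pickle.dump(i,open("w3.pkl","wb"))
cv2.imwrite("pics/w3b.png",cv2.resize(im[:,:,::-1],(784,588),interpolation=cv2.INTER_CUBIC))
E
```

```text
[599.4 -99.4 398.9] [-180.    -0.    98.1] 35.225
```

View pics/w3b.png

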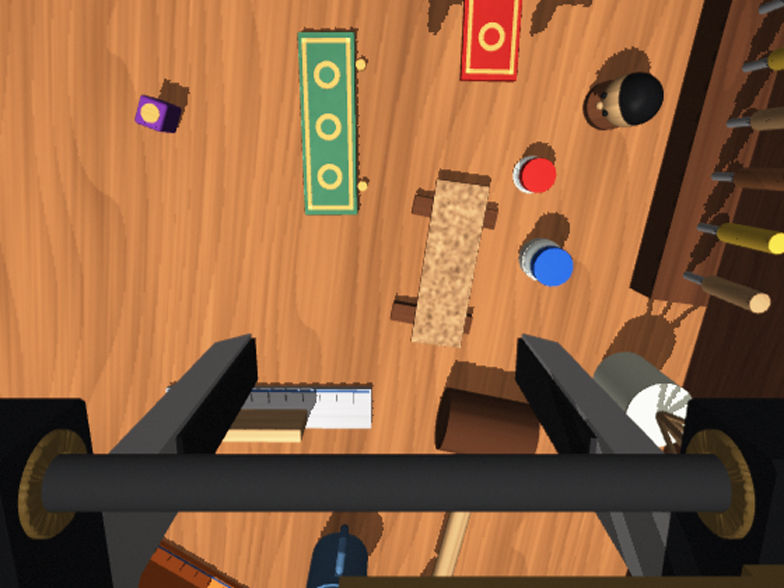

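The picture (784 px version) shows an empty green panel with corners near (298,32), (355,30), (357,213), (305,215). The sheet's corners are near (437,178), (490,185), (460,346), (412,341). The jar is about 77 mm to its right. Next I refine the edges.

```bash
cat >> h.py <<'E'
from scipy.ndimage import map_coordinates
def edge(im,a,b,w=5,ch=None):
    """refine segment a-b: strongest gradient on perpendicular profiles, robust line (Huber)"""
    a,b=np.float64(a),np.float64(b); d=(b-a)/np.linalg.norm(b-a); n=np.array([-d[1],d[0]])
    t=np.linspace(.1,.9,60)[:,None]; c=a+(b-a)*t; o=np.arange(-w,w+.1,.25)
    P=c[:,None]+n*o[None,:,None]; g=0
    for k in range(3):
        f=map_coordinates(cv2.GaussianBlur(im[...,k].astype(float),(0,0),.8),[P[...,1],P[...,0]],order=1)
        g=g+np.gradient(f,axis=1)**2
    k=g.argmax(1); pts=(c+n*o[k][:,None]).astype(np.float32)
    v=cv2.fitLine(pts,cv2.DIST_HUBER,0,.01,.01).ravel(); return v
def quad(im,c,w=5):
    L=[edge(im,c[k],c[(k+1)%4],w) for k in range(4)]; out=[]
    for k in range(4):
        p,q=L[k-1],L[k]; A=np.c_[p[:2],-q[:2]]; s=np.linalg.solve(A,q[2:]-p[2:]); out.append(p[2:]+p[:2]*s[0])
    return np.array(out)
def pose(i,q,z):
    """quad order: (+y,-x),(+y,+x),(-y,+x),(-y,-x) -> centre, yaw deg, size"""
    P=ray(i,q,z)[:,:2]; y=(P[0]+P[1]-P[2]-P[3])/2; x=(P[1]+P[2]-P[0]-P[3])/2
    return P.mean(0),np.degrees(np.arctan2(-y[0],y[1])),np.linalg.norm(x),np.linalg.norm(y)
E
python3 - <<'E'
from h import *
import pickle
np.set_printoptions(precision=2,suppress=True)
im=cv2.imread("pics/w3.png")[:,:,::-1]; i=pickle.load(open("w3.pkl","rb"))
for n,c,z in(("panel",[(298,32),(355,30),(357,213),(305,215)],12),("sheet",[(437,178),(490,185),(460,346),(412,341)],20)):
    q=quad(im,np.array(c)/1.4); print(n,(q*1.4).tolist(),pose(i,q,z))
im=cv2.imread("pics/w2.png")[:,:,::-1]; i=pickle.load(open("w2.pkl","rb"))
q=np.array([(517,213),(567,206),(573,352),(524,340)])/1.4
im=cv2.imread("pics/w1.png")[:,:,::-1]; i=pickle.load(open("w1.pkl","rb"))
q=quad(im,np.array([(528,62),(579,54),(585,222),(537,229)])/1.4); print("red",q*1.4,pose(i,q,12))
q=quad(im,np.array([(390,213),(438,205),(457,354),(410,361)])/1.4); print("panel",pose(i,q,12))
E
```

```text
panel [[300.4405517578125, 37.066341400146484], [349.4781494140625, 37.05330276489258], [353.2356262207031, 209.33404541015625], [308.2007751464844, 209.3190155029297]] (array([524.37,  -5.31]), np.float64(8.635683881942832), np.float64(48.27478821054775), np.float64(169.07522589271))
sheet [[436.6666564941406, 178.88140869140625], [488.6692199707031, 186.27406311035156], [459.31634521484375, 346.23394775390625], [410.6912841796875, 340.58758544921875]] (array([ 670.56, -130.33]), np.float64(0.17798059955445883), np.float64(54.88249632490181), np.float64(178.28275117043395))
red [[529.61  65.85]
 [575.02  59.45]
 [578.68 219.13]
 [533.27 224.91]] (array([664.26, 151.73]), np.float64(5.799112479965088), np.float64(49.40967266962974), np.float64(168.2037873171397))
panel (array([527.17, -11.02]), np.float64(9.812312895994811), np.float64(49.876647519365065), np.float64(176.14017891615396))
```

```bash
cat >> h.py <<'E'
def edge(im,a,b,w=5,first=.3):
    """refine a-b (clockwise quad in image): first clear gradient peak coming from outside, Huber line"""
    a,b=np.float64(a),np.float64(b); d=(b-a)/np.linalg.norm(b-a); n=np.array([-d[1],d[0]])
    t=np.linspace(.06,.94,80)[:,None]; c=a+(b-a)*t; o=np.arange(-w,w+.1,.25)
    P=c[:,None]+n*o[None,:,None]
    F=np.stack([map_coordinates(im[...,k].astype(float),[P[...,1],P[...,0]],order=1) for k in range(3)],2)
    g=np.sqrt((np.gradient(F,axis=1)**2).sum(2)); g=cv2.GaussianBlur(g,(0,0),1.5)
    med=np.median(g.max(1)); pts=[]
    for r in range(len(g)):
        pk=[k for k in range(1,len(o)-1) if g[r,k]>=g[r,k-1] and g[r,k]>g[r,k+1] and g[r,k]>first*med]
        if pk: pts.append(c[r]+n*o[pk[0]])
    return cv2.fitLine(np.float32(pts),cv2.DIST_HUBER,0,.01,.01).ravel()
E
python3 - <<'E'
from h import *
import pickle
np.set_printoptions(precision=2,suppress=True)
def go(f,n,c,z):
    im=cv2.imread(f"pics/{f}.png")[:,:,::-1]; i=pickle.load(open(f+".pkl","rb"))
    q=quad(im,np.array(c)/1.4,4); print(n,(q*1.4).round(1).tolist(),pose(i,q,z))
go("w3","panel",[(298,32),(355,30),(357,213),(305,215)],12)
go("w3","sheet",[(437,178),(490,185),(460,346),(412,341)],20)
go("w1","red",[(528,62),(579,54),(585,222),(537,229)],12)
E
```

```text
panel [[296.70001220703125, 27.899999618530273], [355.8999938964844, 27.299999237060547], [359.0, 213.39999389648438], [304.0, 215.3000030517578]] (array([525.25,  -3.53]), np.float64(8.319537370752798), np.float64(58.64894741513162), np.float64(182.99447232516786))
sheet [[436.6000061035156, 178.89999389648438], [488.8999938964844, 186.3000030517578], [459.20001220703125, 347.1000061035156], [410.70001220703125, 340.5]] (array([ 670.64, -130.59]), np.float64(0.16369343612594986), np.float64(55.08486122163452), np.float64(178.69743231744707))
red [[524.4000244140625, 61.79999923706055], [580.0999755859375, 51.400001525878906], [585.7000122070312, 223.60000610351562], [533.5999755859375, 230.0]] (array([666.25, 151.99]), np.float64(7.056942032522148), np.float64(58.63344014772181), np.float64(180.0123107865984))
```

servo_tool(
  rows=[
    [0,0,-1.3,11.9,-5.2,-50,0.2],
    [0,0,-1.3,11.9,-5.2,-50,0.2],
    [0,0,-1.3,11.9,-5.2,-50,0.2],
    [0,0,-1.3,11.9,-5.2,-50,0.2],
    [0,0,-1.3,11.8,-5.2,-50,0.2],
    [0,0,-1.4,11.8,-5.2,-50,0.2],
    [0,0,0,0,0,-42,0.2],
    [0,0,0,0,0,-30,0.2],
    [0,0,0,0,0,-12,0.2],
    [0,0,0,0,0,0,0.2],
    [0,0,0,0,0,0,1],
    [0,0,0,0,0,0,1],
    [0,0,0,0,0,0,1],
    [0,0,0,0,0,0,1],
    [0,0,0,0,0,0,1],
  ],
  grip_force=25,
)

```text
clock: 37.15
eef_pos: [671.3, -131.7, 16.6]
eef_rot: [3.14, 0.0, 1.572]
wrist_force: [-1.5, 1.2, 5.9]
finger_gap: 55.2
finger_force: 25.0
```

servo_tool(
  rows=[
    [0,0,0,0,0,8,1],
    [0,0,0,0,0,20,1],
    [0,0,0,0,0,22,1],
    [0,0,1.1,-20.9,18,0,1],
    [0,0,1.2,-20.9,18,0,1],
    [0,0,1.2,-20.9,18,0,1],
    [0,0,1.2,-20.9,18,0,1],
    [0,0,1.2,-20.9,18,0,1],
    [0,0,1.1,-20.9,18,0,1],
    [0,0,1.1,-20.8,18,0,1],
    [0,0,0,0,0,0,1],
    [0,0,0,0,0,0,1],
  ],
)

```text
clock: 38.65
eef_pos: [525.5, -5.9, 66.5]
eef_rot: [3.14, 0.0, 1.714]
wrist_force: [0.6, -0.4, -1.4]
finger_gap: 55.2
finger_force: 25.0
```

```bash
python3 - <<'E'
from h import *
b,j=snap("side");a,i=snap("scene")
A=cv2.resize(a[150:290,220:440],(594,378));B=cv2.resize(b[170:250,230:350],(594,396))
cv2.imwrite("pics/c4.png",np.vstack([A[:300],B[:300]])[:,:,::-1])
E
```

```text
(no output)
```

View pics/c4.png

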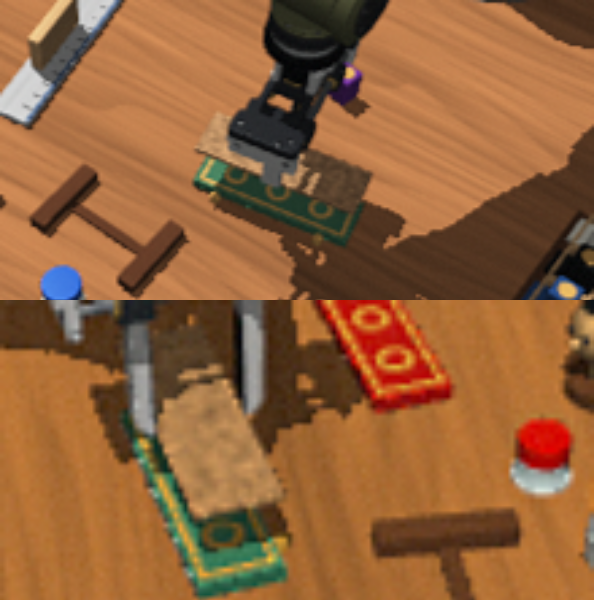

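The sheet hangs level above the panel. Lower it, release, then squeeze it even with the fixed panel.

servo_tool(
  rows=[
    [0,0,0,0,0,-22,1],
    [0,0,0,0,0,-18,1],
    [0,0,0,0,0,-8,1],
    [0,0,0,0,0,-3.5,1],
    [0,0,0,0,0,0,1],
    [0,0,0,0,0,0,0.25],
    [0,0,0,0,0,0,0.25],
    [0,0,0,0,0,0,0.25],
    [0,0,0,0,0,-9,0.25],
    [0,0,0,0,0,0,0.25],
    [0,0,0,0,0,0,1],
    [0,0,0,0,0,0,1],
    [0,0,0,0,0,0,1],
    [0,0,0,0,0,0,1],
  ],
  grip_force=15,
)

```text
clock: 40.5
eef_pos: [525.4, -5.5, 5.1]
eef_rot: [3.14, 0.0, 1.714]
wrist_force: [5.2, 1.4, -4.8]
finger_gap: 55.8
finger_force: 15.0
```

servo_tool(
  rows=[
    [0,0,0,0,0,0,0.25],
    [0,0,0,0,0,0,0.25],
    [0,0,0,0,0,0,0.25],
    [0,0,0,0,0,40,0.25],
    [0,0,0,13,13,57,0],
    [0,0,0,13,13,57,0],
    [0,0,0,13,13,57,0],
    [0,0,0,13,13,57,0],
    [0,0,0,13,13,57,0],
    [0,0,0,0,0,0,0],
    [0,0,0,0,0,0,0],
    [0,0,0,0,0,0,0],
  ],
)

```text
clock: 42.0
eef_pos: [589.1, 59.1, 328.5]
eef_rot: [-3.139, -0.0, 1.714]
wrist_force: [0.7, -0.4, -0.4]
finger_gap: 94.0
finger_force: 0.0
```

```bash
python3 - <<'E'
from h import *
import pickle
s=manip.read_state(); print(s["eef_pos"])
im,i=snap("wrist","pics/w4.png"); pickle.dump(i,open("w4.pkl","wb"))
cv2.imwrite("pics/w4b.png",cv2.resize(im[:,:,::-1],(784,588),interpolation=cv2.INTER_CUBIC))
E
```

```text
[589.10324588  59.14669472 328.4973281 ]
```

View pics/w4b.png

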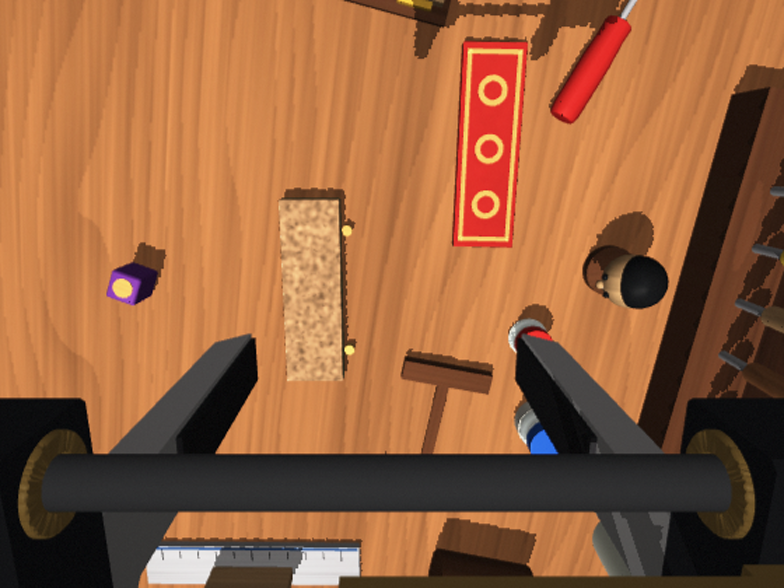

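```bash
python3 - <<'E'
from h import *
import pickle
np.set_printoptions(precision=2,suppress=True)
def go(f,n,c,z,w=3.5):
    im=cv2.imread(f"pics/{f}.png")[:,:,::-1]; i=pickle.load(open(f+".pkl","rb"))
    q=quad(im,np.array(c)/1.4,w); P=pose(i,q,z);print(n,(q*1.4).round(1).tolist(),P)
    return i,q
go("w4","sheet",[(279,198),(341,198),(342,380),(288,380)],18)
go("w4","red",[(463,41),(526,42),(513,246),(454,245)],12)
i,q=go("w3","panel",[(298,32),(355,30),(357,213),(305,215)],12)
# predicted pixel ends of panel in w4 / crops for judging
im=cv2.imread("pics/w4.png"); c=[im[y:y+44,x:x+75] for x,y in((185,122),(185,248),(315,12),(315,150))]
C=[cv2.resize(k,None,fx=5,fy=5,interpolation=cv2.INTER_NEAREST) for k in c]
im=cv2.imread("pics/w3.png"); c=[im[y:y+44,x:x+75] for x,y in((198,5),(198,130))]
C+=[cv2.resize(k,None,fx=5,fy=5,interpolation=cv2.INTER_NEAREST) for k in c]
cv2.imwrite("pics/c5.png",cv2.resize(np.vstack([np.hstack(C[0:2]),np.hstack(C[2:4]),np.hstack(C[4:6])]),(660,590)))
E
```

```text
sheet [[277.70001220703125, 199.39999389648438], [344.6000061035156, 199.39999389648438], [340.3999938964844, 380.0], [286.70001220703125, 380.0]] (array([525.29,  -4.71]), np.float64(7.0445567312288695), np.float64(57.66564793242406), np.float64(178.61154038865268))
red [[461.29998779296875, 39.599998474121094], [527.4000244140625, 41.900001525878906], [511.5, 247.10000610351562], [451.1000061035156, 245.39999389648438]] (array([667.11, 152.04]), np.float64(7.133910432846206), np.float64(57.350775688683804), np.float64(179.78949048226028))
panel [[296.79998779296875, 30.0], [355.8999938964844, 27.100000381469727], [359.0, 213.39999389648438], [304.0, 215.3000030517578]] (array([525.32,  -3.96]), np.float64(8.32003929518756), np.float64(58.68022049726597), np.float64(182.11719807416782))
```

View pics/c5.png

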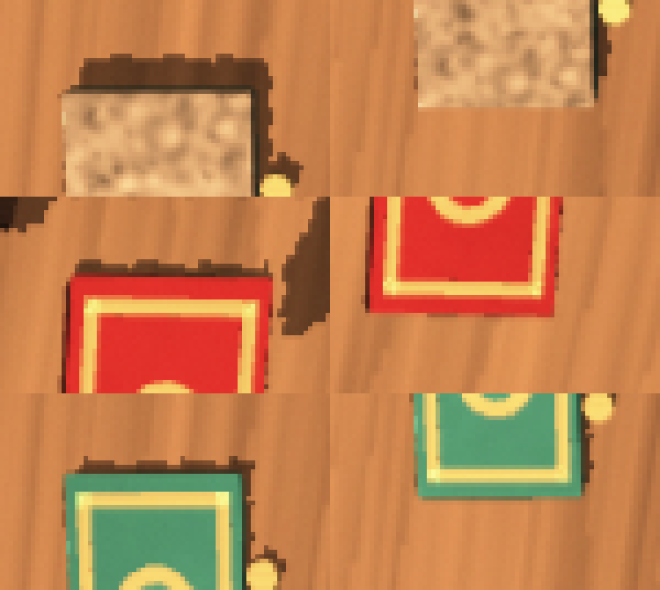

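```bash
python3 - <<'E'
from h import *
import pickle
np.set_printoptions(precision=2,suppress=True)
i3,i4=[pickle.load(open(f"w{k}.pkl","rb")) for k in(3,4)]
p=np.array
print("panel",pose(i3,p([(213,23),(253.2,22.6),(255.3,152.7),(218,152.9)]),12))
print("sheet",pose(i4,p([(199.1,142.1),(242.4,141.8),(244.7,271.7),(205,271.9)]),18))
print("red",pose(i4,p([(331.4,29.7),(376.4,30.5),(365.7,176.4),(324.5,175.5)]),12))
im=cv2.imread("pics/w4.png")
E
```

```text
panel (array([525.37,  -5.27]), np.float64(8.294853579206256), np.float64(55.69924229520768), np.float64(178.60865635089397))
sheet (array([524.96,  -4.73]), np.float64(8.03854142475674), np.float64(55.700118550386335), np.float64(179.7403102314114))
red (array([668.58, 151.65]), np.float64(7.368613600785524), np.float64(54.71381483982728), np.float64(178.73580221613662))
```

servo_tool(
  rows=[
    [0,0,-0.2,15.8,18.5,-50,0.25],
    [0,0,-0.2,15.8,18.5,-50,0.25],
    [0,0,-0.2,15.8,18.5,-50,0.25],
    [0,0,-0.2,15.8,18.5,-50,0.25],
    [0,0,-0.2,16,18.6,-50,0.25],
    [0,0,0,0,0,-40,0.25],
    [0,0,0,0,0,-26,0.25],
    [0,0,0,0,0,-8,0.25],
    [0,0,0,0,0,0,0.25],
    [0,0,0,0,0,0,1],
    [0,0,0,0,0,0,1],
    [0,0,0,0,0,0,1],
    [0,0,0,0,0,0,1],
  ],
  grip_force=40,
)

```text
clock: 43.68
eef_pos: [669.3, 152.1, 7.2]
eef_rot: [3.14, -0.0, 1.696]
wrist_force: [-1.1, -0.3, 6.6]
finger_gap: 55.1
finger_force: 40.0
```

servo_tool(
  rows=[
    [0,0,0,0,0,8,1],
    [0,0,0,0,0,20,1],
    [0,0,0,0,0,22,1],
    [0,0,0.1,-20.6,-22.4,0,1],
    [0,0,0.1,-20.6,-22.4,0,1],
    [0,0,0.2,-20.6,-22.4,0,1],
    [0,0,0.2,-20.6,-22.4,0,1],
    [0,0,0.2,-20.6,-22.4,0,1],
    [0,0,0.1,-20.5,-22.4,0,1],
    [0,0,0.1,-20.5,-22.3,0,1],
    [0,0,0,0,0,0,1],
    [0,0,0,0,0,0,1],
    [0,0,0,0,0,0,1],
  ],
)

```text
clock: 45.3
eef_pos: [525.3, -4.1, 56.3]
eef_rot: [3.141, 0.0, 1.715]
wrist_force: [-0.3, -0.1, -0.5]
finger_gap: 55.4
finger_force: 40.0
```

```bash
python3 - <<'E'
from h import *
b,j=snap("side");a,i=snap("scene")
A=cv2.resize(a[150:290,220:440],(594,378));B=cv2.resize(b[150:230,230:350],(594,396))
cv2.imwrite("pics/c6.png",np.vstack([A[:300],B[:300]])[:,:,::-1])
E
```

```text
(no output)
```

View pics/c6.png

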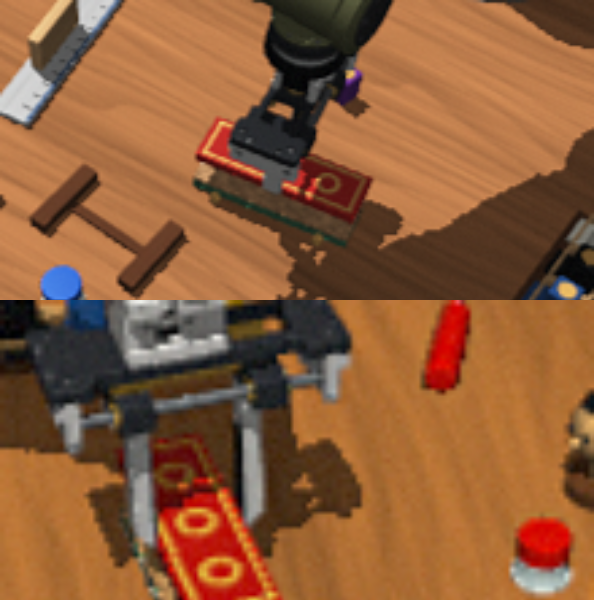

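The red panel hangs level over the sheet, so I place it and square it up.

servo_tool(
  rows=[
    [0,0,0,0,-0.5,-15,1],
    [0,0,0,0,0,-10,1],
    [0,0,0,0,0,-4.5,1],
    [0,0,0,0,0,-1.5,1],
    [0,0,0,0,0,0,1],
    [0,0,0,0,0,0,0.25],
    [0,0,0,0,0,0,0.25],
    [0,0,0,0,0,0,0.25],
    [0,0,0,0,0,-10,0.25],
    [0,0,0,0,0,-9,0.25],
    [0,0,0,0,0,0,0.25],
    [0,0,0,0,0,0,1],
    [0,0,0,0,0,0,1],
    [0,0,0,0,0,0,1],
    [0,0,0,0,0,0,1],
  ],
  grip_force=15,
)

```text
clock: 47.28
eef_pos: [525.3, -5.2, 6.2]
eef_rot: [3.14, 0.0, 1.714]
wrist_force: [4.9, 1.0, -2.0]
finger_gap: 55.8
finger_force: 15.0
```

servo_tool(
  rows=[
    [0,0,0,0,0,0,0.25],
    [0,0,0,0,0,0,0.25],
    [0,0,0,0,0,0,0.25],
    [0,0,0,0,0,40,0.25],
    [0,0,0,3,-14,50,0],
    [0,0,0,3,-14,50,0],
    [0,0,0,3,-14,50,0],
    [0,0,0,3,-14,50,0],
    [0,0,0,3,-14,50,0],
    [0,0,0,0,0,0,0],
    [0,0,0,0,0,0,0],
    [0,0,0,0,0,0,0],
  ],
)

```text
clock: 48.78
eef_pos: [539.4, -74.9, 294.6]
eef_rot: [-3.139, -0.001, 1.714]
wrist_force: [0.2, -0.3, -0.4]
finger_gap: 93.8
finger_force: 0.0
```

```bash
python3 - <<'E'
from h import *
import pickle
s=manip.read_state(); print(s["eef_pos"])
im,i=snap("wrist","pics/w5.png"); pickle.dump(i,open("w5.pkl","wb"))
print(proj(i,[(525,-5,30),(512,83,30),(538,-93,30)]))
E
```

```text
[539.38362204 -74.86535065 294.5947744 ]
[[273.29032369 113.70594764]
 [272.97163188  29.3746026 ]
 [273.57871086 190.01816136]]
```

servo_tool(
  rows=[
    [0,0,0,-5,-32,10,0],
    [0,0,0,-5,-32,10,0],
    [0,0,0,-5,-32,10,0],
    [0,0,0,-5,-32,10,0],
    [0,0,0,-5,-32,10,0],
    [0,0,0,-5,-32,10,0],
    [0,0,0,0,0,0,0],
    [0,0,0,0,0,0,0],
    [0,0,0,0,0,0,0],
  ],
)

```text
clock: 49.95
eef_pos: [510.0, -266.2, 355.6]
eef_rot: [-3.141, -0.0, 1.715]
wrist_force: [-0.4, 0.1, -0.4]
finger_gap: 93.8
finger_force: 0.0
```

```bash
python3 - <<'E'
from h import *
import pickle
s=manip.read_state(); print(s["eef_pos"])
im,i=snap("wrist","pics/w6.png"); pickle.dump(i,open("w6.pkl","wb"))
a=cv2.imread("pics/w5.png")
c=cv2.resize(a[10:290,150:370],(471,600),interpolation=cv2.INTER_CUBIC)
cv2.imwrite("pics/c7.png",np.hstack([c,cv2.resize(im[:,:,::-1],(800-471,247))[[*range(247)]+[0]*353]]))
E
```

```text
[ 509.96432904 -266.219783    355.55685459]
```

View pics/c7.png

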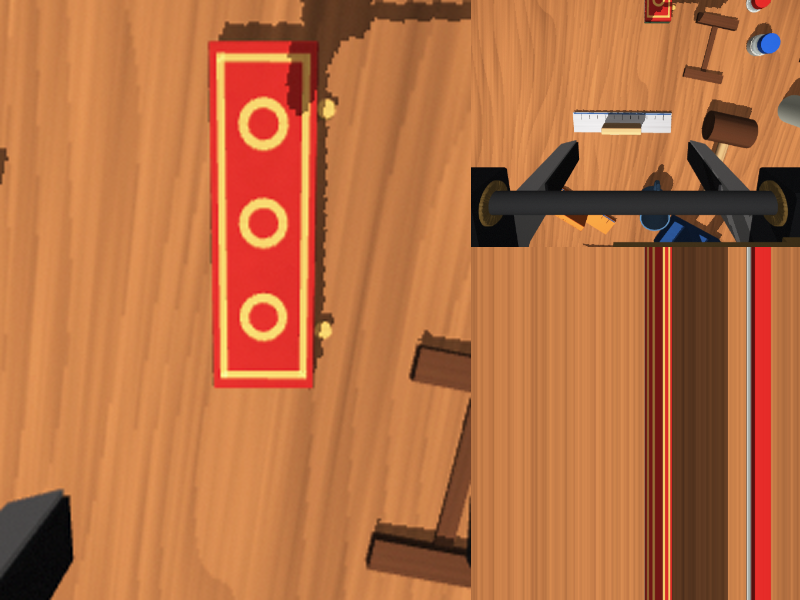

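The stack in w5 shows its corners at rows 29 and 190.8, where I predicted them, so it is even to about 0.5 mm. In w6 the straightedge is at about (175..340, 187..226) with its blue working edge on the upper (+y) side. I measure it now.

```bash
cat > se.py <<'E'
from h import *
def X(p,q):
    s=np.linalg.solve(np.c_[p[:2],-q[:2]],q[2:]-p[2:]); return p[2:]+p[:2]*s[0]
def se(im,i,TL,TR,BR,BL,w=5):
    t=edge(im,TL,TR,w); r=edge(im,TR,BR,w); l=edge(im,BL,TL,w); b=edge(im,BR,BL,w)
    P=ray(i,[X(l,t),X(t,r),X(r,b),X(b,l)],8)[:,:2]
    e=P[0]-P[1]; th=np.degrees(np.arctan2(-e[0],e[1])); n=np.array([np.cos(np.radians(th)),np.sin(np.radians(th))])
    m=(P[0]+P[1])/2
    print("len",np.linalg.norm(e),np.linalg.norm(P[2]-P[3]),"wid",np.linalg.norm(P[1]-P[2]),np.linalg.norm(P[0]-P[3]),"yaw",th,"edge mid",m,"origin",m-25*n,"grip",m-33*n)
    return m,th
E
python3 - <<'E'
from se import *
import pickle
np.set_printoptions(precision=2,suppress=True)
im=cv2.imread("pics/w6.png")[:,:,::-1]; i=pickle.load(open("w6.pkl","rb"))
se(im,i,(175,187),(340,187),(340,225),(175,228))
i5=pickle.load(open("w5.pkl","rb"))
print(pose(i5,[(247.6,29.6),(298.5,28.7),(296.2,190.8),(250,190.8)],30), manip.read_state()["joints"])
# bar top (wood) colour blob: rays at z=58
h=cv2.cvtColor(im,cv2.COLOR_RGB2HSV); print([ (p,h[p[1],p[0]].tolist()) for p in((235,221),(260,222),(285,222),(200,200))])
E
```

```text
len 239.41236135466283 240.19891890088954 wid 57.82707127953353 57.491137871328384 yaw 97.78107879141199 edge mid [ 487.02 -300.15] origin [ 490.4  -324.92] grip [ 491.48 -332.84]
(array([524.8,  -5.4]), np.float64(8.19292411497259), np.float64(55.43842409467856), np.float64(179.0922326783565)) [-0.54  0.3   1.18  0.    1.66 -0.69]
[((235, 221), [20, 101, 245]), ((260, 222), [20, 104, 245]), ((285, 222), [20, 102, 245]), ((200, 200), [0, 1, 240])]
```

servo_tool(
  rows=[
    [0,0,9,-1.8,-7,-24,0.4],
    [0,0,9,-1.8,-7,-24,0.4],
    [0,0,9,-1.8,-7,-24,0.4],
    [0,0,9,-1.8,-7,-24,0.4],
    [0,0,9,-1.8,-7,-24,0.4],
    [0,0,9,-1.8,-7,-24,0.4],
    [0,0,9,-1.8,-7,-24,0.4],
    [0,0,9,-1.8,-7,-24,0.4],
    [0,0,9,-1.8,-7,-24,0.4],
    [0,0,8.6,-1.8,-7,-24,0.4],
    [0,0,0,0,0,0,0.4],
    [0,0,0,0,0,0,0.4],
  ],
)

```text
clock: 51.5
eef_pos: [492.3, -336.9, 117.0]
eef_rot: [-3.141, 0.001, -3.008]
wrist_force: [0.4, -0.2, 0.1]
finger_gap: 56.1
finger_force: 0.0
```

```bash
python3 - <<'E'
from h import *
import pickle
s=manip.read_state(); print(s["eef_pos"],s["joints"])
im,i=snap("wrist","pics/w7.png"); pickle.dump(i,open("w7.pkl","wb"))
a,_=snap("scene"); 
cv2.imwrite("pics/c8.png",np.vstack([cv2.resize(im,(480,360)),cv2.resize(a[100:240,180:460],(480,240))])[:,:,::-1])
E
```

```text
[ 492.2729081  -336.93371707  117.01667507] [-6.61616295e-01  4.83852922e-01  1.47968448e+00  3.28416047e-05
  1.17693721e+00 -2.36559472e+00]
```

View pics/c8.png

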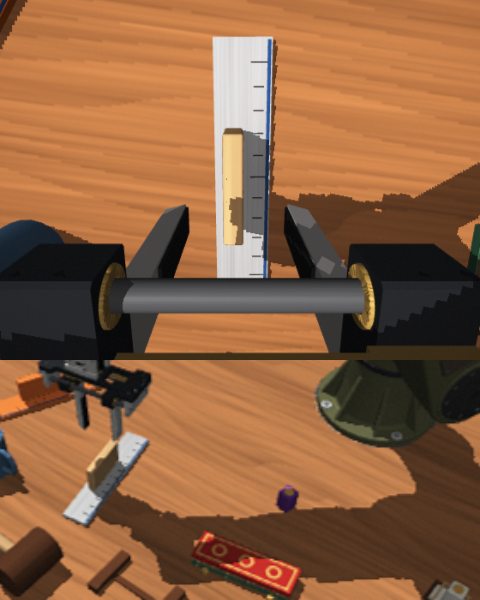

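Wrist view: steel straightedge with its wooden bar at (233,187), between the fingers. I grip it.

servo_tool(
  rows=[
    [0,0,0,0,1,-40,0.4],
    [0,0,0,0,0,-38,0.4],
    [0,0,0,0,0,-22,0.4],
    [0,0,0,0,0,0,0.4],
    [0,0,0,0,0,0,1],
    [0,0,0,0,0,0,1],
    [0,0,0,0,0,0,1],
    [0,0,0,0,0,0,1],
    [0,0,0,0,0,0,1],
    [0,0,0,0,0,0,1],
  ],
  grip_force=55,
)

```text
clock: 52.85
eef_pos: [492.0, -336.6, 16.4]
eef_rot: [-3.141, 0.001, -3.006]
wrist_force: [-0.2, -2.9, 6.0]
finger_gap: 15.9
finger_force: 55.0
```

servo_tool(
  rows=[
    [0,0,0,0,0,10,1],
    [0,0,0,0,0,25,1],
    [0,0,0,0,0,25,1],
    [0,0,-7.4,-3,26.8,0,1],
    [0,0,-7.4,-3,26.8,0,1],
    [0,0,-7.4,-3,26.8,0,1],
    [0,0,-7.4,-3,26.8,0,1],
    [0,0,-7.5,-3,26.8,0,1],
    [0,0,-7.5,-2.9,26.8,0,1],
    [0,0,-7.5,-2.9,26.8,0,1],
    [0,0,-7.5,-2.9,26.8,0,1],
    [0,0,-7.5,-2.9,26.8,0,1],
    [0,0,-7.5,-2.9,26.8,0,1],
    [0,0,-7.5,-2.9,26.8,0,1],
    [0,0,-7.5,-2.9,26.8,0,1],
    [0,0,0,0,0,0,1],
    [0,0,0,0,0,0,1],
    [0,0,0,0,0,0,1],
  ],
)

```text
clock: 55.1
eef_pos: [456.4, -15.2, 75.9]
eef_rot: [-3.141, -0.0, 1.714]
wrist_force: [-1.1, -0.3, -2.8]
finger_gap: 15.9
finger_force: 55.0
```

servo_tool(
  rows=[
    [0,0,0,0,0,-25,1],
    [0,0,0,0,0,-20,1],
    [0,0,0,0,0,-10,1],
    [0,0,0,0,0,-3.8,1],
    [0,0,0,0,0,0,1],
    [0,0,0,0,0,0,1],
  ],
)

```text
clock: 55.85
eef_pos: [456.8, -14.6, 17.7]
eef_rot: [3.141, 0.0, 1.714]
wrist_force: [-0.4, -0.1, -4.0]
finger_gap: 16.1
finger_force: 55.0
```

servo_tool(
  rows=[
    [0,0,0,2,0.3,0,1],
    [0,0,0,2,0.3,0,1],
    [0,0,0,2,0.3,0,1],
    [0,0,0,1,0.1,0,1],
    [0,0,0,0,0,0,1],
    [0,0,0,0,0,0,1],
  ],
)

```text
clock: 56.6
eef_pos: [463.4, -13.6, 17.1]
eef_rot: [-3.142, -0.0, 1.714]
wrist_force: [-0.5, -0.0, -3.3]
finger_gap: 15.7
finger_force: 55.0
```

servo_tool(
  rows=[
    [0,0,0,0.5,0.07,-0.3,1],
    [0,0,0,0.5,0.07,-0.3,1],
    [0,0,0,0.5,0.07,0,1],
    [0,0,0,0,0,0,1],
    [0,0,0,0,0,0,1],
  ],
)

```text
clock: 57.22
eef_pos: [464.9, -13.4, 16.5]
eef_rot: [-3.141, -0.0, 1.714]
wrist_force: [-0.2, -0.7, -3.2]
finger_gap: 15.8
finger_force: 55.0
```

servo_tool(
  rows=[
    [0,0,0,0.5,0.07,-0.2,1],
    [0,0,0,0.5,0.07,0,1],
    [0,0,0,0,0,0,1],
    [0,0,0,0,0,0,1],
  ],
)

```text
clock: 57.72
eef_pos: [465.0, -13.3, 16.5]
eef_rot: [-3.139, -0.0, 1.714]
wrist_force: [-11.8, -2.0, 6.9]
finger_gap: 15.7
finger_force: 55.0
```

servo_tool(
  rows=[
    [0,0,0,-0.3,0,0,1],
    [0,0,0,0,0,0,0.75],
    [0,0,0,0,0,0,0.72],
    [0,0,0,0,0,0,0.72],
    [0,0,0,0,0,0,0.72],
  ],
  grip_force=5,
)

```text
clock: 58.35
eef_pos: [465.8, -13.2, 16.4]
eef_rot: [3.141, 0.0, 1.714]
wrist_force: [0.6, 0.0, 0.2]
finger_gap: 26.1
finger_force: 0.0
```

servo_tool(
  rows=[
    [0,0,0,0,0,20,0.72],
    [0,0,0,0,0,40,0.72],
    [0,0,0,0,-12,45,0.3],
    [0,0,0,0,-12,45,0],
    [0,0,0,0,-12,45,0],
    [0,0,0,0,-12,40,0],
    [0,0,0,0,-12,0,0],
    [0,0,0,0,0,0,0],
    [0,0,0,0,0,0,0],
  ],
)

```text
clock: 59.48
eef_pos: [465.3, -72.9, 250.1]
eef_rot: [-3.14, -0.001, 1.714]
wrist_force: [-1.0, -0.7, 0.0]
finger_gap: 92.1
finger_force: 0.0
```

```bash
python3 - <<'E'
from h import *
import pickle
s=manip.read_state(); print(s["eef_pos"])
im,i=snap("wrist","pics/w8.png"); pickle.dump(i,open("w8.pkl","wb"))
P=proj(i,[(525,-5,30),(497.3,-9.2,8),(485,76,8),(509,-95,8)]);print(P)
x,y=P[1].astype(int)
cv2.imwrite("pics/c9.png",cv2.resize(im[:270,160:400,::-1],(534,600),interpolation=cv2.INTER_CUBIC))
E
```

```text
[465.2758401  -72.91266056 250.11032795]
[[343.29403016 126.17927481]
 [314.21800378 125.71899559]
 [316.31475286  40.96049039]
 [311.72104314 202.75798057]]
```

View pics/c9.png

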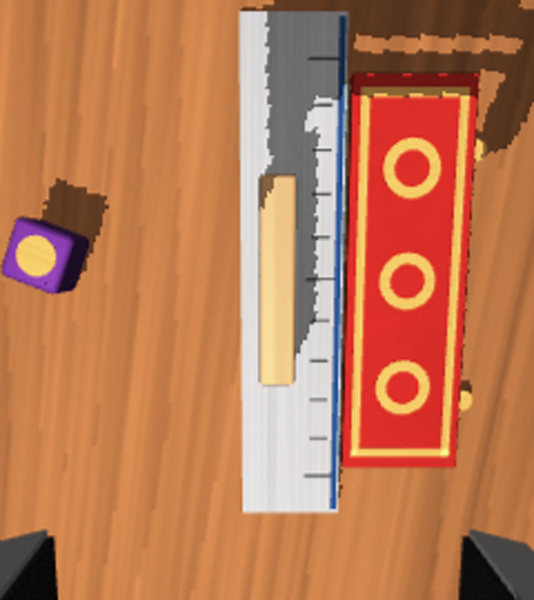

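Both parts look flush, and the blue edge runs along the stack's front from (347,12) to (336,510). A numeric check follows.

```bash
python3 - <<'E'
from h import *
import pickle
np.set_printoptions(precision=2,suppress=True)
im=cv2.imread("pics/w8.png")[:,:,::-1]; i=pickle.load(open("w8.pkl","rb"))
f=lambda c:np.array(c)/2.225+[160,0]
q=quad(im,f([(240,11),(347,12),(337,511),(242,513)]),3); P=ray(i,q,8)[:,:2]; print("se",pose(i,q,8),P.tolist())
# red panel left edge at z=30, first from outside
r=edge(im,*f([(343,465),(353,78)]),2.5); print("red yaw top-front edge")
ends=np.array([r[2:]+r[:2]*t for t in(-60,60)]); E=ray(i,ends,30)[:,:2]; d=E[1]-E[0]; print(np.degrees(np.arctan2(-d[0],d[1])),E)
n=np.array([np.cos(np.radians(8.2)),np.sin(np.radians(8.2))]); print("front offsets se (+x corners), red front:",P[1]@n,P[2]@n,E@n, "panel expected",np.array([525,-5.2])@n-28)
t=np.array([-n[1],n[0]]);print("along: se",P.mean(0)@t,"panel",np.array([525,-5.2])@t)
E
```

```text
se (array([472.39, -12.47]), np.float64(8.692656145429735), np.float64(51.48904997176931), np.float64(240.29756487509954)) [[429.5194146327098, 102.76492178408735], [478.9466907172028, 109.83290347918467], [516.7840651513872, -127.32421703426874], [464.31636189849786, -135.15261925661497]]
red yaw top-front edge
8.281845876180132 [[503.95 -59.27]
 [486.64  59.59]]
front offsets se (+x corners), red front: 489.715400252848 493.34046688825833 [490.34 490.17] panel expected 490.89085077132063
along: se -79.71897980453043 panel -80.02702659611411
```

```bash
cat > bl.py <<'E'
from h import *
import pickle,sys
np.set_printoptions(precision=2,suppress=True)
f=sys.argv[1]; im=cv2.imread(f"pics/{f}.png")[:,:,::-1]; i=pickle.load(open(f+".pkl","rb"))
p=max(blobs(((lambda h:(h[...,0]>100)&(h[...,0]<125)&(h[...,1]>110))(cv2.cvtColor(im,cv2.COLOR_RGB2HSV))).astype(np.uint8)[:250],30),key=lambda b:np.ptp(b[2][:,1]) if np.ptp(b[2][:,0])<25 else 0)[2]
n=np.array([np.cos(np.radians(8.2)),np.sin(np.radians(8.2))]); t=np.array([-n[1],n[0]])
rows=np.unique(p[:,1]); c=np.array([(p[p[:,1]==r,0].mean(),r) for r in rows[2:-2]])
v=cv2.fitLine(np.float32(c),cv2.DIST_HUBER,0,.01,.01).ravel()
P=ray(i,[v[2:]+v[:2]*s for s in(-80,80)],8)[:,:2]; d=P[1]-P[0]
print(rows[[0,-1]],"blue yaw",np.degrees(np.arctan(-d[0]/d[1])),P@n,P@t)
E
python3 bl.py w8
```

```text
[  8 228] blue yaw 8.377304812137295 [487.95 487.42] [-161.01    8.88]
```

The blue line's yaw is 8.38° against about 8.25° for the panel, so it is nearly flush. A light push on the back of the bar with closed fingers will seat it.

servo_tool(
  rows=[
    [0,0,0,-6,11,-30,1],
    [0,0,0,-6,11,-30,1],
    [0,0,0,-6,11,-30,1],
    [0,0,0,-6,11,-30,1],
    [0,0,0,-6,11,-30,1],
    [0,0,0,0,0,-40,1],
    [0,0,0,0,0,-30,1],
    [0,0,0,0,0,-17,1],
    [0,0,0,0,0,0,1],
    [0,0,0,3,0.4,0,1],
    [0,0,0,3,0.4,0,1],
    [0,0,0,2,0.3,0,1],
    [0,0,0,0,0,0,1],
    [0,0,0,0,0,0,1],
  ],
)

```text
clock: 61.28
eef_pos: [443.7, -17.1, 14.4]
eef_rot: [3.141, 0.0, 1.714]
wrist_force: [-0.2, 0.6, 0.3]
finger_gap: 0.2
finger_force: 0.0
```

servo_tool(
  rows=[
    [0,0,0,0.5,0.07,0,1],
    [0,0,0,0.5,0.07,0,1],
    [0,0,0,0.5,0.07,0,1],
    [0,0,0,0,0,0,1],
    [0,0,0,0,0,0,1],
  ],
)

```text
clock: 61.9
eef_pos: [444.9, -16.9, 14.3]
eef_rot: [-3.141, -0.0, 1.714]
wrist_force: [-4.6, -0.9, 3.1]
finger_gap: 0.4
finger_force: 2.5
```

servo_tool(
  rows=[
    [0,0,0,0.4,0.05,0,1],
    [0,0,0,0,0,0,1],
    [0,0,0,0,0,0,1],
  ],
)

```text
clock: 62.28
eef_pos: [445.0, -16.9, 14.3]
eef_rot: [-3.14, -0.0, 1.714]
wrist_force: [-8.4, -1.6, 6.4]
finger_gap: 0.6
finger_force: 4.2
```

servo_tool(
  rows=[
    [0,0,0,-4,-0.6,0,1],
    [0,0,0,-6,-1,0,1],
    [0,0,0,0,0,40,1],
    [0,0,0,0,0,45,1],
    [0,0,0,6,-11,45,0.5],
    [0,0,0,6,-11,45,0],
    [0,0,0,6,-11,45,0],
    [0,0,0,6,-11,20,0],
    [0,0,0,6,-11,0,0],
    [0,0,0,0,0,0,0],
    [0,0,0,0,0,0,0],
  ],
)

```text
clock: 63.65
eef_pos: [465.1, -73.2, 253.2]
eef_rot: [-3.14, -0.001, 1.714]
wrist_force: [0.1, -0.1, 0.2]
finger_gap: 67.4
finger_force: 0.0
```

```bash
python3 - <<'E'
from h import *
import pickle
s=manip.read_state(); print(s["eef_pos"])
im,i=snap("wrist","pics/w9.png"); pickle.dump(i,open("w9.pkl","wb"))
E
python3 bl.py w9
```

```text
[465.10391683 -73.19770003 253.15705969]
[  8 227] blue yaw 8.37318760954147 [487.9  487.39] [-149.28   19.55]
```

servo_tool(
  rows=[
    [0,0,0,0,50,30,0],
    [0,0,0,0,50,30,0],
    [0,0,0,0,50,30,0],
    [0,0,0,0,50,30,0],
    [0,0,0,0,50,30,0],
    [0,0,0,10,40,0,0],
    [0,0,0,0,0,0,0],
    [0,0,0,0,0,0,0],
  ],
)

```text
clock: 64.7
eef_pos: [475.3, 216.2, 403.9]
eef_rot: [-3.141, 0.0, 1.714]
wrist_force: [-0.4, 0.9, -0.5]
finger_gap: 94.0
finger_force: 0.0
```

```bash
python3 - <<'E'
from h import *
np.set_printoptions(precision=1,suppress=True)
s=manip.read_state(); print(s["eef_pos"])
im,i=snap("wrist","pics/w10.png")
# tan discs on the weight tops (z=49) and colour just beside them
h=cv2.cvtColor(im,cv2.COLOR_RGB2HSV)
sl=dict(white=(386,310),black=(436,304),blue=(486,299),red=(535.5,294),yellow=(585,290))
for n,p in sl.items():
    c=proj(i,[(*p,49)])[0]; o=proj(i,[(p[0]+11,p[1]+9,49),(p[0]-11,p[1]-9,49),(p[0]+11,p[1]-9,49)])
    print(n,c,h[int(c[1]),int(c[0])],[h[int(q[1]),int(q[0])].tolist() for q in o])
E
```

```text
[475.3 216.2 403.9]
white [221.3  87.3] [ 22 144 248] [[21, 7, 249], [38, 4, 250], [23, 9, 243]]
black [257.3  97.4] [ 22 141 248] [[120, 18, 28], [90, 21, 36], [135, 18, 28]]
blue [293.  106.6] [ 22 144 247] [[108, 180, 153], [108, 182, 158], [109, 183, 134]]
red [327.9 115.6] [ 22 144 246] [[1, 206, 228], [1, 207, 227], [1, 207, 230]]
yellow [362.6 123.9] [ 21 145 246] [[23, 182, 245], [23, 181, 245], [24, 182, 247]]
```

All five weights stand in their own slots, the stack is even and the straightedge is flush. Handing in.

```bash
python3 -c "
from cell import manip
print(manip.sign_off())"
```

```text
the job is handed in; nothing more can be done
None
```

The job is done and handed in at about 65 s: all five weights are in their own slots, the sheet and red panel (gilt side up) are stacked on the green panel with edges even to about 1 mm, and the straightedge is flush along its front edge and centred.

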